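Take the caddy off its safety hook

TASK

Take the blue caddy down from its safety hook: press it back against the yellow sprung keeper, gently and by feel, until the keeper comes up against its stop and the handle bar is clear of the red nose, then lift it off the hook without forcing anything. Set it down gently, upright, in the middle of the cork mat, let go of it, and leave everything else on the table where it is.

Things in the scene. Friction and masses are not known exactly. Their poses are not given: they have to be found in the camera images.
- stand: Heavy grey hook stand fixed to the table: base plate 135x100x10 mm, post at the back (front face at local x +62 mm, 162 mm high). Origin on the table top under the hook's seat. The hook arm, 14 mm wide, runs along local x and points to local -x. The caddy hangs on it between an upturned tip wall in front and a yellow sprung keeper behind, under a red nose.
- seat (a point): Top face of the hook arm (148 mm above the table) where the caddy's bar sits, 1 mm behind the tip wall. To take the bar off: press it along the stand's +x until clear of the nose; still pressing, lift it 23 to 32 mm (more and the plate below its lower window meets the arm) to pass over the nose; bring it forward (-x) 70 mm or more in front of the seat; then it may rise freely.
- tip (a point): Front end of the hook arm, 16 mm before the seat. On it a tip wall, 10 mm thick, and a red nose, 14 mm wide, 13 to 20 mm above the arm (3 mm over the bar), reaching back (+x) over the bar. Nose and stop are one frame (front end up to 17 mm before the tip), set differently each time, not reported: the bar clears the nose after 4 to 20 mm of travel and meets the rigid stop 3.5 mm later.
- keeper (a joint): Travel of the yellow sprung keeper (10 mm high), m: 0 shut (forward, 1 mm behind the bar), growing as the bar presses it back along the stand's +x. Spring 3 N at first, 0.2 N more per mm, so at most about 8 N, plus the bar's friction on the arm (less if the caddy's weight is taken), until the bar meets two rigid steel stop ears; there the force rises sharply. It springs shut by itself.
- caddy: Blue plastic caddy, about 0.3 kg (varies), hanging loose on the hook, its axes along the stand's. Origin at the centre of its underside, 30 mm above the table at first, z up. Open box 64 (x) x 100 (y) x 55 mm, parted by a handle plate 10 mm thick (x), 70 mm wide, 174 mm high, with two windows 44 mm wide, 70 to 118 and 128 to 146 mm above the origin.
- bar (a point): Middle of the plate's bar between the two windows, 10 x 10 mm, 118 to 128 mm above the caddy's origin. It hangs on the hook; the hook arm passes through the window below it, the nose reaches into the window above it.
- grip (a point): Where to grasp: middle of the grip strip at the top of the plate, 160 mm above the caddy's origin. The strip spans 146 to 174 mm above the origin, 44 mm wide between the posts, 10 mm thick: grasp from above, fingers closing along the caddy's x, tips not lower than 141 mm above the origin, so that they stay over the nose.
- mat: Square cork mat, 150x150x6 mm, fixed flat on the table. Origin at the centre of its underside.
- spice_a: spice jar with a red lid, 45x45x106 mm, a bystander, to be left alone. Origin at the centre of its underside.
- spice_b: second spice jar with a red lid, 45x45x106 mm, a bystander, to be left alone. Origin at the centre of its underside.
- salt: glass salt shaker with a grey top, 44x44x90 mm, a bystander, to be left alone. Origin at the centre of its underside.
- soap: dish soap bottle, 41x69x195 mm, a bystander, to be left alone. Origin at the centre of its underside.
- utensils: tall glass with spoons standing in it, 75x128x277 mm, a bystander, to be left alone. Origin at the centre of its underside.
- mug: blue mug, 85x117x98 mm, a bystander, to be left alone. Origin at the centre of its underside.
- remote: grey remote control lying flat, 179x45x19 mm, a bystander, to be left alone. Origin at the centre of its underside.
- tape: roll of black tape lying flat, 60x58x19 mm, a bystander, to be left alone. Origin at the centre of its underside.

How it is judged:
By the outcome, as a careful person would: the job done as asked, in the order asked, and still so for the second after the job is handed in, with the robot touching nothing.
It also fails if it takes over 69 s, if anything falls off the work surface, if the arm or the gripper's body presses on something with over 40 N, if the wrist force passes 120 N, or if a joint passes its speed limit or range.

ROBOT

A 6-joint arm with a two-finger parallel gripper is mounted at the origin on a cart in front of the work surface, level with it; the furniture and walls round the work are solid. World frame = base frame: x ahead of the robot, y to its left, z up, the work surface at z = 0. Lengths are in mm, angles in degrees, forces in N, time in s.
With the tool pointing down it reaches from about 325 to 1000 mm from the base axis. Payload 5.1 kg.
Tool frame: the origin (TCP) lies midway between the tips of the shut fingers; the grasp point (between the pads) lies 19 mm behind it (bot.grip_depth is the distance from the TCP to the grasp point, in mm); z points along the fingers, y is the line along which they close (so a half turn about z gives the same grasp; the last joint's range is limited). The gripper opens to 85 mm and grips with 20 to 120 N. Pads are 22 mm wide; open, the fingers measure 114 mm over their backs; the gripper's body (76 mm by 85 mm) begins 54 mm behind the grasp point. The pads swing forward as they close: fully open they stand 13 mm farther back than shut.
Start: joints at [-78.472, 7.093, 94.555, -0, 78.352, -4.733], TCP at [181.971, -623.996, 231.322] pointing down, gripper open.
Joint ranges: [-149.61, 149.61], [-58.7, 133.49], [1.44, 155.28], [-77.14, 257.14], [18.33, 153.61], [-166.67, 166.67]. Speed limits (degrees/s): [147.25, 147.25, 180, 180, 180, 180].

INTERFACE

Orientations are given as [roll, pitch, yaw] about the fixed x, y, z axes, in that order (R = Rz(yaw) Ry(pitch) Rx(roll)).
In Python, from cell import bot gives the robot as it stands.
- The arm moves only by the tool send_rows, never from a script. Its argument "series" is one flat list of numbers, 7 for each row, row after row: the shift along the tool's x, y, z in mm, then the turn, a rotation vector about the tool's x, y, z in rad, then the opening, from 0 (shut) to 1 (fully open). In form: [tx, ty, tz, wx, wy, wz, claw, tx, ty, tz, wx, wy, wz, claw, ...]. A call has 1 to 10 rows; each row shifts and turns the commanded pose from where the row before left it, along the tool's axes as they then stand; what a row does not reach is not made up. A row lasts 1/12 s, in which the tool goes at most 41.7 mm and 7.16 degrees, less where a joint would pass 70% of its speed; a pose out of reach is approached as far as the arm can. A call is refused whole if a number of a shift passes 41.7 or a number of a turn 0.125, either way. A call with a gripper value outside its range is refused whole. The fingers move at their own pace and stop on an object; "grip_force" is the grip in N (left out, the last holds). Time passes only in rows, so rows that do not move let the fingers close. It gives the time, the measured TCP pose, the force, the opening and the grip force at its end, in the units of the state.
- bot.get_state(): the state, without advancing time (a new reading comes with each control period).
- bot.grab_frame(name): name is "scene" or "side" or "wrist"; returns a dict with "frame" (420x560x3 uint8, red, green, blue), "mtx" (3x3 intrinsics, pixels), "R" (3x3) and "t" (3): a world point X has camera coordinates R X + t. Camera axes: x right, y down, z forward; pixel columns grow to the right and rows downward; lengths in mm; the calibration is good to about 2 mm. A picture is of the moment at which its call begins. There is no depth.
- bot.close_job(): hands the job in; it is judged then, once.
The state is a dict: "t": time; "joint_positions": joint angles; "joint_velocities": joint speeds; "joint_torque": joint torques, N m; "position": TCP position; "tcp_rot": TCP orientation; "wrist_force": force on the tool from outside, world axes, zero at the start; "moment": the same for the moment, N m; "grip_width": finger opening in mm; "finger_force": force on a finger pad.
Only numpy, scipy, OpenCV 4.12 (cv2) and the standard library are available. Lean on these libraries where they do the work, as an engineer would, in place of code of your own. Each camera call takes 0.05 s, during which the arm holds its last target. There are 200 camera calls.

## Working session

There is one attempt and no reset: what is moved stays moved. The work goes in short steps, Python scripts to look and compute and a tool call to move; the robot and the scene stay as the last step left them, time stands still between calls to the robot, and variables do not carry over. Pictures are saved under pics/ and viewed, at most 10 in all, crops included, and the job is handed in when it is done.

Besides the shell and the picture viewer there is one more tool, called after ">>>" by a JSON object that holds its "op" and its "data". send_rows: Moves the arm, as the interface text tells. Its arguments: {"type":"object","properties":{"series":{"type":"array","items":{"type":"number"}},"grip_force":{"type":"number"}},"required":["series"]}

```bash
mkdir -p pics; ls; python3 - <<'E'
from cell import bot
import cv2,numpy as np
for n in("scene","side","wrist"):
    f=bot.grab_frame(n);np.savez(f"pics/{n}0.npz",**{k:np.array(v) for k,v in f.items()})
    cv2.imwrite(f"pics/{n}0.png",f["frame"][:,:,::-1])
    C=-np.array(f["R"]).T@f["t"];print(n,C.round(),np.array(f["R"])[2].round(2))
s=bot.get_state();print(s)
E
```

```text
pics
scene [163. 907. 838.] [ 0.34 -0.73 -0.59]
side [566. 916. 849.] [-0.03 -0.77 -0.64]
wrist [ 248. -604.  373.] [-0.26 -0.07 -0.96]
{'t': 0.15, 'joint_positions': array([-7.84727998e+01,  7.12685502e+00,  9.46175236e+01,  8.30855546e-04,
        7.83541698e+01, -4.73328216e+00]), 'joint_velocities': array([ 0.06826766, -0.06010817, -0.32714472,  0.03642173, -0.01324397,
        0.06826671]), 'joint_torque': array([ 1.60829994e-03, -4.24227011e+01, -3.66013169e+01,  4.24586335e-05,
        4.65696008e-03, -1.59106844e-05]), 'position': array([ 181.87240589, -623.52086904,  230.29887791]), 'tcp_rot': array([-1.79901855e+02, -8.94264728e-03,  1.62603063e+01]), 'wrist_force': array([-0.73643557,  0.14254616,  0.29686738]), 'moment': array([ 0.03723987,  0.00968312, -0.0186226 ]), 'finger_force': 0.0, 'grip_width': 85.3346105835076}
```

View pics/scene0.png

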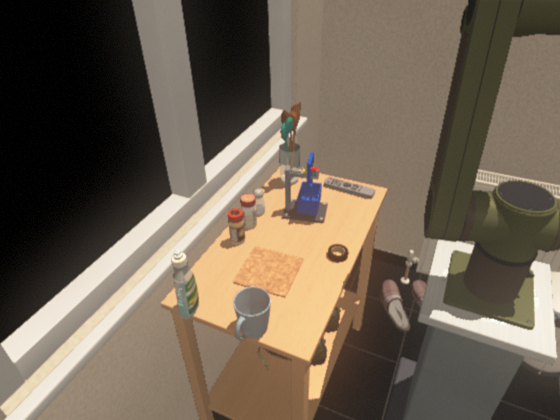

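View pics/side0.png

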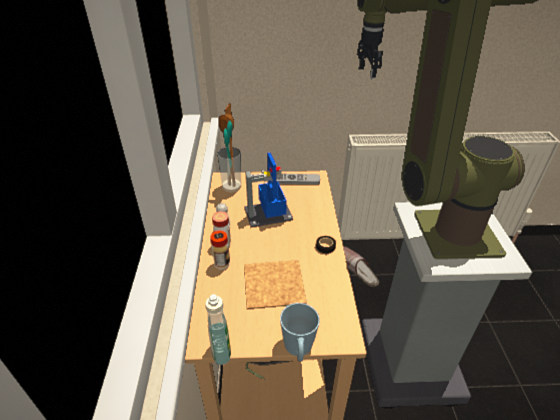

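The scene view shows the stand and blue caddy near (307,190), the mat at (270,268), the jars at (237,225)/(248,210) and the mug at (253,313). The side view shows the caddy near (271,190) and the mat at (274,284).

```bash
cat > h.py <<'E'
import numpy as np,cv2
def load(n): return dict(np.load(f"pics/{n}.npz"))
def ray(f,p):
    d=f["R"].T@np.linalg.solve(f["mtx"],[p[0],p[1],1.]);return -f["R"].T@f["t"],d/np.linalg.norm(d)
def onz(f,p,z):
    c,d=ray(f,p);return c+d*(z-c[2])/d[2]
def tri(f,p,g,q):
    A=[];b=[]
    for F,P in((f,p),(g,q)):
        c,d=ray(F,P);M=np.eye(3)-np.outer(d,d);A.append(M);b.append(M@c)
    return np.linalg.lstsq(np.vstack(A),np.hstack(b),rcond=None)[0]
def proj(f,X):
    c=f["mtx"]@(f["R"]@np.array(X)+f["t"]);return c[:2]/c[2]
E
python3 - <<'E'
from h import *
S,D=load("scene0"),load("side0")
for f,n,(x0,x1,y0,y1) in((S,"scene",(225,320,240,300)),(D,"side",(235,312,255,312))):
    im=f["frame"];hsv=cv2.cvtColor(im,cv2.COLOR_RGB2HSV)
    print(n,"mat px",im[268 if n=="scene" else 284,270],"table",im[235 if n=="scene" else 245,300 if n=="scene" else 290])
    sub=im[y0:y1,x0:x1].astype(float)
    t=im[235 if n=="scene" else 240,300 if n=="scene" else 290].astype(float)
    bl=cv2.GaussianBlur(im,(3,3),0)
    r=(bl[:,:,0].astype(float)/np.maximum(bl[:,:,2],1))
    h,s,v=cv2.split(hsv)
    for nm,m in(("blue",cv2.inRange(hsv,(110,150,40),(130,255,255))),("yel",cv2.inRange(hsv,(24,150,100),(35,255,255))),("red",cv2.inRange(hsv,(0,190,90),(5,255,255))|cv2.inRange(hsv,(174,190,90),(180,255,255)))):
        k,_,st,c=cv2.connectedComponentsWithStats(m)
        print(nm,[(st[i].tolist(),c[i].round(1).tolist()) for i in range(1,k) if st[i][4]>=4])
a=cv2.resize(S["frame"][140:230,260:350],(400,400),interpolation=cv2.INTER_CUBIC)
b=cv2.resize(D["frame"][140:230,230:320],(400,400),interpolation=cv2.INTER_CUBIC)
c=cv2.resize(S["frame"][240:300,220:320],(400,200));d=cv2.resize(D["frame"][255:315,225:325],(400,200))
cv2.imwrite("pics/crop1.png",np.vstack([np.hstack([a,b]),np.hstack([c,d])])[:,:,::-1])
E
```

```text
scene mat px [226 163 109] table [244 200 141]
blue [([309, 153, 4, 11, 23], [310.4, 158.2])]
yel []
red [([312, 168, 4, 2, 7], [313.3, 168.4])]
side mat px [232 166  98] table [247 207 132]
blue [([275, 164, 1, 4, 4], [275.0, 165.5]), ([269, 166, 4, 3, 4], [270.5, 167.0]), ([279, 186, 4, 8, 8], [280.5, 189.5]), ([283, 195, 3, 10, 10], [284.4, 199.5]), ([266, 217, 4, 1, 4], [267.5, 217.0])]
yel [([264, 172, 6, 4, 17], [266.9, 173.2]), ([228, 342, 2, 4, 5], [228.8, 343.8])]
red [([276, 167, 4, 4, 12], [277.3, 168.1]), ([270, 169, 2, 3, 4], [270.5, 170.0]), ([213, 220, 15, 7, 55], [220.5, 223.1]), ([211, 235, 16, 12, 76], [219.4, 242.6])]
```

View pics/crop1.png

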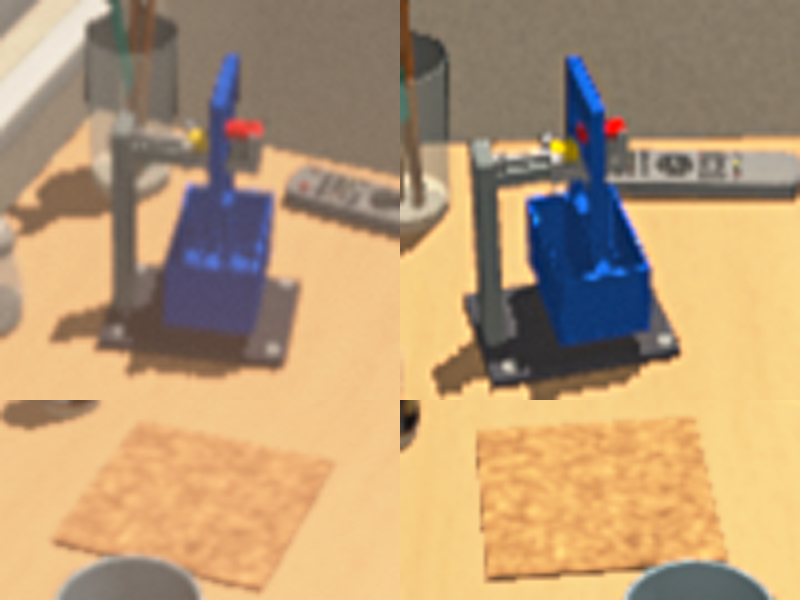

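The crop shows the stand with its arm pointing right, towards the robot. In full pixels the plate's top edge runs (313.5,153) to (308,162) in scene and (268.5,153) to (275,164) in side. The yellow keeper is left of the plate and the red nose right of it. All four mat corners are visible in both views.

```bash
python3 - <<'E'
from h import *
S,D=load("scene0"),load("side0")
A=lambda x,y:((x+.5)/4.444-.5+260,(y+.5)/4.444-.5+140)
B=lambda x,y:((x-400+.5)/4.444-.5+230,(y+.5)/4.444-.5+140)
C=lambda x,y:((x+.5)/4-.5+220,(y-400+.5)*.3-.5+240)
E=lambda x,y:((x-400+.5)/4-.5+225,(y-400+.5)*.3-.5+255)
ms=np.array([onz(S,C(*p),6) for p in((140,423),(333,462),(262,590),(53,542))])
md=np.array([onz(D,E(*p),6) for p in((477,431),(695,418),(727,560),(487,578))])
print("mat",ms.round(1).tolist(),md.round(1).tolist(),ms.mean(0).round(1),md.mean(0).round(1))
print("base",[onz(S,A(*p),10).round(1).tolist() for p in((97,348),(283,365),(300,283))],[onz(D,B(*p),10).round(1).tolist() for p in((465,295),(493,383),(680,352))])
print("top far/near", [onz(S,A(*p),204).round(1).tolist() for p in((231,57),(216,100))],[onz(D,B(*p),204).round(1).tolist() for p in((572,57),(602,107),(586,107))])
print("tri",tri(S,A(231,57),D,B(572,57)).round(1),tri(S,A(216,100),D,B(596,107)).round(1))
E
```

```text
mat [[626.9, 113.6, 6.0], [480.0, 102.2, 6.0], [468.3, 249.8, 6.0], [615.0, 260.8, 6.0]] [[630.9, 113.0, 6.0], [481.5, 103.4, 6.0], [472.1, 250.2, 6.0], [620.8, 261.7, 6.0]] [547.5 181.6   6. ] [551.3 182.1   6. ]
base [[609.0, -34.7, 10.0], [481.9, -69.2, 10.0], [503.5, -164.8, 10.0]] [[636.3, -134.7, 10.0], [614.9, -39.2, 10.0], [487.1, -67.1, 10.0]]
top far/near [[553.3, -137.7, 204.0], [541.7, -81.3, 204.0]] [[557.4, -136.5, 204.0], [539.7, -76.9, 204.0], [549.6, -77.2, 204.0]]
tri [ 557.3 -148.2  197.3] [543.2 -84.5 200.5]
```

>>> {"op": "send_rows", "data": {"series": [25,-19.5,-4,0,0,0,1,25,-19.5,-4,0,0,0,1,25,-19.5,-4,0,0,0,1,25,-19.5,-4,0,0,0,1,25,-19.5,-4,0,0,0,1,25,-19.5,-4,0,0,0,1,25,-19.5,-4,0,0,0,1,25,-19.5,-4,0,0,0,1,25,-19.5,-4,0,0,0,1,25,-19.5,-4,0,0,0,1]}}

```text
t: 0.98
position: [367.9, -365.3, 271.2]
tcp_rot: [-180.0, 0.0, 16.2]
wrist_force: [0.1, -0.1, -0.1]
grip_width: 85.5
finger_force: 0.0
```

>>> {"op": "send_rows", "data": {"series": [25,-19.5,-4,0,0,0,1,25,-19.5,-4,0,0,0,1,25,-19.5,-4,0,0,0,1,25,-19.5,-4,0,0,0,1,25,-19.5,-4,0,0,0,1,25,-19.5,-4,0,0,0,1,25,-19.5,-4,0,0,0,1,25,-19.5,-4,0,0,0,1,25,-19.5,-4,0,0,0,1,22,-22,-4,0,0,0,1]}}

```text
t: 1.82
position: [549.9, -106.6, 311.1]
tcp_rot: [-180.0, 0.0, 16.3]
wrist_force: [-0.3, -0.6, -1.0]
grip_width: 84.9
finger_force: 0.0
```

>>> {"op": "send_rows", "data": {"series": [0,0,0,0,0,-0.12,1,0,0,0,0,0,-0.12,1,0,0,0,0,0,-0.12,1,0,0,0,0,0,-0.12,1,0,0,0,0,0,-0.12,1,0,0,0,0,0,-0.12,1,0,0,0,0,0,-0.12,1,0,0,0,0,0,-0.12,1,0,0,0,0,0,-0.12,1,0,0,0,0,0,-0.12,1]}}

```text
t: 2.65
position: [549.0, -108.0, 310.8]
tcp_rot: [-180.0, -0.0, 85.4]
wrist_force: [0.3, -0.7, -0.4]
grip_width: 85.6
finger_force: 0.0
```

>>> {"op": "send_rows", "data": {"series": [0,0,0,0,0,-0.12,1,0,0,0,0,0,-0.12,1,0,0,0,0,0,-0.065,1,0,0,0,0,0,0,1]}}

```text
t: 2.98
position: [549.0, -108.0, 310.9]
tcp_rot: [-180.0, -0.0, 102.5]
wrist_force: [-0.0, 0.7, 0.9]
grip_width: 85.3
finger_force: 0.0
```

```bash
python3 - <<'E'
from cell import bot
import cv2,numpy as np
n="wrist"
f=bot.grab_frame(n);np.savez(f"pics/{n}1.npz",**{k:np.array(v) for k,v in f.items()})
cv2.imwrite(f"pics/{n}1.png",cv2.resize(f["frame"],(800,600),interpolation=cv2.INTER_CUBIC)[:,:,::-1])
s=bot.get_state();print({k:np.round(s[k],2) for k in("t","position","tcp_rot","joint_positions","wrist_force")})
E
```

```text
{'t': np.float64(3.03), 'position': array([ 549.02, -107.97,  310.91]), 'tcp_rot': array([-1.7997e+02, -2.0000e-02,  1.0241e+02]), 'joint_positions': array([-16.62,  -6.51, 100.63,   0.  ,  85.93, -29.03]), 'wrist_force': array([-0.01, -0.85, -0.68])}
```

View pics/wrist1.png

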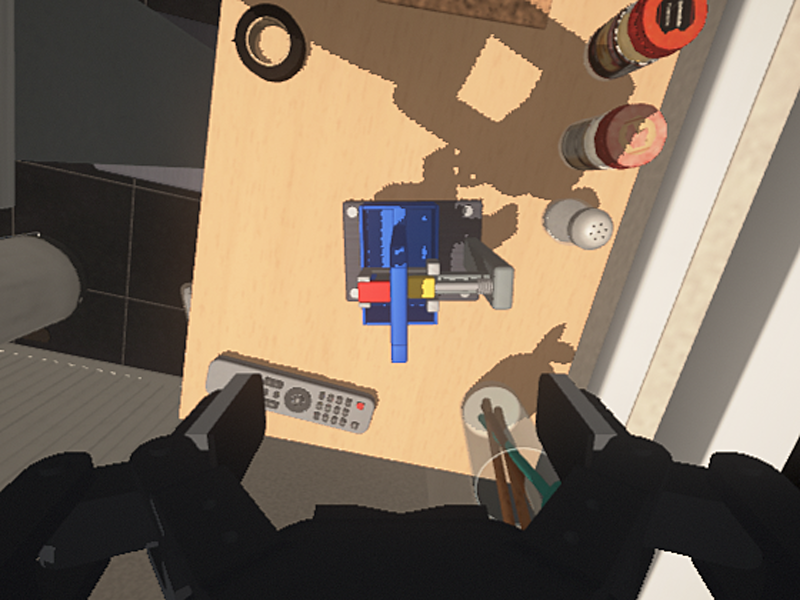

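The wrist view shows the tape at (270,42), the plate's top edge at x≈399 from y≈265 to 361 (upright in the image, so the yaw matches), the red nose at (374,291), the keeper at (428,288), and the utensil glass at (492,410) with spoons near (520,500).

```bash
python3 - <<'E'
from h import *
W=load("wrist1");s=560/800
im=W["frame"];P=lambda x,y:((x+.5)*s-.5,(y+.5)*s-.5)
h=cv2.cvtColor(im,cv2.COLOR_RGB2HSV)
m=cv2.inRange(h,(105,120,40),(130,255,255))
for r in range(180,256,4):
    c=np.where(m[r,265:300])[0]; 
    print(r,(c[0]+265,c[-1]+265,len(c)) if len(c) else None, tuple(im[r,279]),end=" | ")
print()
a=np.deg2rad(12.5);ux=np.array([np.cos(a),np.sin(a)])
def L(X): d=X[:2]-np.array([549,-108]);return np.round([d@ux,-d[0]*ux[1]+d[1]*ux[0]],1)
for nm,p,z in(("plate far L",(391,362),204),("far R",(407,362),204),("nearL",(391,265),204),("nearR",(408,265),204),("glass base",(492,410),0),("spoon",(520,520),277),("spoon2",(555,490),277),("spoon3",(485,402),200),("post top",(503,272),162),("base BL",(344,201),10),("base BR",(481,200),10),("base FL",(346,300),10)):
    X=onz(W,P(*p),z);print(nm,X.round(1),"local",L(X))
E
```

```text
180 (np.int64(267), np.int64(299), 32) (np.uint8(54), np.uint8(64), np.uint8(108)) | 184 (np.int64(267), np.int64(297), 26) (np.uint8(51), np.uint8(58), np.uint8(100)) | 188 (np.int64(273), np.int64(284), 12) (np.uint8(85), np.uint8(128), np.uint8(222)) | 192 (np.int64(273), np.int64(284), 12) (np.uint8(88), np.uint8(133), np.uint8(225)) | 196 (np.int64(273), np.int64(284), 12) (np.uint8(89), np.uint8(133), np.uint8(225)) | 200 (np.int64(273), np.int64(284), 12) (np.uint8(90), np.uint8(133), np.uint8(224)) | 204 (np.int64(273), np.int64(284), 12) (np.uint8(89), np.uint8(132), np.uint8(224)) | 208 (np.int64(274), np.int64(284), 11) (np.uint8(91), np.uint8(131), np.uint8(223)) | 212 (np.int64(265), np.int64(284), 18) (np.uint8(89), np.uint8(130), np.uint8(223)) | 216 (np.int64(273), np.int64(284), 12) (np.uint8(90), np.uint8(129), np.uint8(222)) | 220 (np.int64(273), np.int64(284), 12) (np.uint8(91), np.uint8(131), np.uint8(222)) | 224 (np.int64(273), np.int64(284), 12) (np.uint8(89), np.uint8(127), np.uint8(221)) | 228 (np.int64(274), np.int64(284), 11) (np.uint8(90), np.uint8(128), n
[... 420 characters left out ...]
t8(128), np.uint8(221)) | 252 (np.int64(275), np.int64(283), 9) (np.uint8(86), np.uint8(125), np.uint8(224)) | 
plate far L [ 552.8 -144.9  204. ] local [ -4.3 -36.8]
far R [ 562.  -142.8  204. ] local [  5.2 -36.8]
nearL [540.4 -88.1 204. ] local [-4.1 21.2]
nearR [549.6 -86.1 204. ] local [ 5.4 21.3]
glass base [ 688.1 -261.1    0. ] local [ 102.6 -179.5]
spoon [ 622.8 -178.4  277. ] local [ 56.9 -84.7]
spoon2 [ 633.7 -159.2  277. ] local [ 71.6 -68.4]
spoon3 [ 615.1 -159.7  200. ] local [ 53.3 -64.8]
post top [613.5 -84.6 162. ] local [68.1  8.9]
base BL [487.4 -74.2  10. ] local [-52.8  46.4]
base BR [614.5 -44.7  10. ] local [77.6 47.6]
base FL [ 507.5 -169.7   10. ] local [-53.8 -51.3]
```

>>> {"op": "send_rows", "data": {"series": [-1.8,0.5,20,0,0,0,1,0,0,30,0,0,0,1,0,0,30,0,0,0,1,0,0,20,0,0,0,1,0,0,15,0,0,0,1,0,0,10,0,0,0,1,0,0,6,0,0,0,1,0,0,5,0,0,0,1,0,0,0,0,0,0,1,0,0,0,0,0,0,1]}}

```text
t: 3.87
position: [550.6, -109.8, 176.2]
tcp_rot: [179.9, 0.0, 102.5]
wrist_force: [0.0, -0.3, 0.5]
grip_width: 85.2
finger_force: 0.0
```

```bash
python3 - <<'E'
from cell import bot
import cv2,numpy as np
n="wrist"
f=bot.grab_frame(n);np.savez(f"pics/{n}2.npz",**{k:np.array(v) for k,v in f.items()})
cv2.imwrite(f"pics/{n}2.png",f["frame"][:,:,::-1])
s=bot.get_state();print({k:np.round(s[k],2) for k in("t","position","tcp_rot","wrist_force","moment")})
E
```

```text
{'t': np.float64(3.92), 'position': array([ 550.75, -109.86,  176.54]), 'tcp_rot': array([1.7990e+02, 5.0000e-02, 1.0248e+02]), 'wrist_force': array([-0.13,  0.51,  0.12]), 'moment': array([-0.02, -0.03, -0.01])}
```

View pics/wrist2.png

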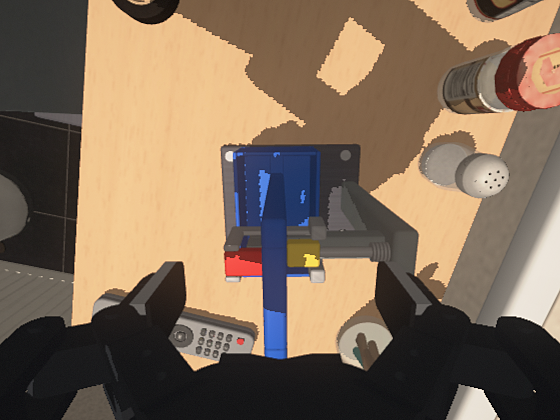

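The plate's top edge lies at columns 264–286 near row 350, between the finger tips (185 and 376), so slightly left of centre. I'm checking this by rays.

```bash
python3 - <<'E'
from h import *
W=load("wrist2");im=W["frame"]
h=cv2.cvtColor(im,cv2.COLOR_RGB2HSV);m=cv2.inRange(h,(105,120,40),(130,255,255))
a=np.deg2rad(12.5);ux=np.array([np.cos(a),np.sin(a)])
print(W["mtx"].round(1).tolist(),proj(W,(550.7,-109.9,204)))
for r in (300,325,335,345,350,355):
    c=np.where(m[r,255:300])[0]+255
    X=onz(W,(c[0]-.5,r),204)[:2];Y=onz(W,(c[-1]+.5,r),204)[:2];d=np.array([550.7,-109.9])
    print(r,c[0],c[-1],(X-d)@ux,(Y-d)@ux,X)
E
```

```text
[[318.5, 0.0, 280.1], [0.0, 318.5, 211.7], [0.0, 0.0, 1.0]] [277.25604215 299.24589744]
300 264 285 -5.570824700251062 3.337958788057667 [ 545.33599086 -111.44298925]
325 264 285 -5.722426983743909 3.4009413340946 [ 547.70957216 -122.84995944]
335 264 285 -5.785132664399243 3.4269922046462606 [ 548.69133198 -127.56810625]
345 265 285 -5.426248975826672 3.453554948319214 [ 550.10515198 -132.28731228]
350 265 286 -5.456604203528206 3.891994789763392 [ 550.61512759 -134.72791164]
355 265 286 -5.487260596752754 3.90771485489271 [ 551.13016286 -137.1927251 ]
```

>>> {"op": "send_rows", "data": {"series": [0,-1.2,0,0,0,0,1,0,0,0,0,0,0,0.25,0,0,0,0,0,0,0.25,0,0,0,0,0,0,0.25,0,0,0,0,0,0,0.25], "grip_force": 20}}

```text
t: 4.33
position: [549.0, -110.0, 175.5]
tcp_rot: [180.0, 0.0, 102.5]
wrist_force: [0.6, -0.3, -0.6]
grip_width: 38.9
finger_force: 0.0
```

>>> {"op": "send_rows", "data": {"series": [0,0,0,0,0,0,0,0,0,0,0,0,0,0,0,0,0,0,0,0,0,0,0,0,0,0,0,0]}}

```text
t: 4.67
position: [548.9, -109.9, 175.4]
tcp_rot: [-180.0, -0.0, 102.5]
wrist_force: [-1.2, 0.6, 1.3]
grip_width: 9.8
finger_force: 23.0
```

>>> {"op": "send_rows", "data": {"series": [0,0,0,0,0,0,0,0,0,0,0,0,0,0,0,0,0,0,0,0,0], "grip_force": 70}}

```text
t: 4.92
position: [549.0, -110.0, 175.5]
tcp_rot: [180.0, 0.0, 102.5]
wrist_force: [-0.7, -0.4, 1.2]
grip_width: 8.8
finger_force: 69.5
```

>>> {"op": "send_rows", "data": {"series": [0,1,0,0,0,0,0,0,1,0,0,0,0,0,0,1,0,0,0,0,0,0,0,0,0,0,0,0,0,0,0,0,0,0,0]}}

```text
t: 5.33
position: [550.6, -109.6, 175.5]
tcp_rot: [-179.8, -0.0, 102.5]
wrist_force: [-5.9, -1.1, 5.7]
grip_width: 8.7
finger_force: 70.1
```

>>> {"op": "send_rows", "data": {"series": [0,1,0,0,0,0,0,0,1,0,0,0,0,0,0,1,0,0,0,0,0,0,0,0,0,0,0,0]}}

```text
t: 5.67
position: [553.3, -109.0, 175.5]
tcp_rot: [-179.7, -0.0, 102.5]
wrist_force: [-7.1, -1.1, 5.5]
grip_width: 8.9
finger_force: 70.3
```

>>> {"op": "send_rows", "data": {"series": [0,0,-0.6,0,0,0,0,0,0,-0.4,0,0,0,0,0,0,0,0,0,0,0]}}

```text
t: 5.92
position: [553.2, -109.0, 175.5]
tcp_rot: [-179.7, -0.0, 102.5]
wrist_force: [-4.7, -1.4, 1.9]
grip_width: 9.0
finger_force: 69.7
```

>>> {"op": "send_rows", "data": {"series": [0,1,0,0,0,0,0,0,1,0,0,0,0,0,0,0,0,0,0,0,0]}}

```text
t: 6.17
position: [555.0, -108.6, 175.5]
tcp_rot: [-179.7, -0.0, 102.5]
wrist_force: [-5.8, -1.8, 2.3]
grip_width: 8.6
finger_force: 69.7
```

>>> {"op": "send_rows", "data": {"series": [0,1,-0.5,0,0,0,0,0,1,0,0,0,0,0,0,0,0,0,0,0,0,0,0,0,0,0,0,0]}}

```text
t: 6.5
position: [556.8, -108.1, 175.5]
tcp_rot: [-179.7, -0.0, 102.5]
wrist_force: [-5.8, -3.0, 1.2]
grip_width: 9.0
finger_force: 69.5
```

>>> {"op": "send_rows", "data": {"series": [0,1,0,0,0,0,0,0,1,0,0,0,0,0,0,0,0,0,0,0,0,0,0,0,0,0,0,0]}}

```text
t: 6.83
position: [558.6, -107.7, 175.5]
tcp_rot: [-179.7, -0.0, 102.5]
wrist_force: [-6.2, -2.3, 0.3]
grip_width: 8.7
finger_force: 69.6
```

>>> {"op": "send_rows", "data": {"series": [0,1,0,0,0,0,0,0,1,0,0,0,0,0,0,0,0,0,0,0,0,0,0,0,0,0,0,0]}}

```text
t: 7.17
position: [560.4, -107.3, 175.5]
tcp_rot: [-179.6, -0.0, 102.5]
wrist_force: [-6.0, -1.9, 1.2]
grip_width: 8.9
finger_force: 69.6
```

>>> {"op": "send_rows", "data": {"series": [0,1,0,0,0,0,0,0,0,0,0,0,0,0,0,0,0,0,0,0,0]}}

```text
t: 7.42
position: [561.3, -107.1, 175.5]
tcp_rot: [-179.6, -0.1, 102.5]
wrist_force: [-6.7, -2.1, 2.0]
grip_width: 8.8
finger_force: 69.6
```

>>> {"op": "send_rows", "data": {"series": [0,1,0,0,0,0,0,0,0,0,0,0,0,0,0,0,0,0,0,0,0]}}

```text
t: 7.67
position: [561.9, -106.9, 175.5]
tcp_rot: [-179.6, -0.1, 102.5]
wrist_force: [-8.0, -2.3, 2.1]
grip_width: 8.7
finger_force: 69.8
```

>>> {"op": "send_rows", "data": {"series": [0,1,0,0,0,0,0,0,0,0,0,0,0,0,0,0,0,0,0,0,0]}}

```text
t: 7.92
position: [562.1, -106.9, 175.5]
tcp_rot: [-179.4, -0.1, 102.5]
wrist_force: [-10.8, -2.1, 3.4]
grip_width: 8.8
finger_force: 70.1
```

>>> {"op": "send_rows", "data": {"series": [0,1,0,0,0,0,0,0,0,0,0,0,0,0,0,0,0,0,0,0,0]}}

```text
t: 8.17
position: [562.3, -106.9, 175.5]
tcp_rot: [-179.3, -0.1, 102.5]
wrist_force: [-13.4, -3.5, 5.8]
grip_width: 9.0
finger_force: 70.4
```

>>> {"op": "send_rows", "data": {"series": [0,-1,0,0,0,0,0,0,0,-1,0,0,0,0,0,0,-1,0,0,0,0,0,0,-1,0,0,0,0]}}

```text
t: 8.5
position: [561.9, -106.7, 176.2]
tcp_rot: [-179.4, -0.1, 102.5]
wrist_force: [-6.1, -1.7, -5.1]
grip_width: 8.9
finger_force: 68.6
```

>>> {"op": "send_rows", "data": {"series": [0,0,-1,0,0,0,0,0,0,-1,0,0,0,0,0,0,-1,0,0,0,0,0,0,0,0,0,0,0]}}

```text
t: 8.83
position: [561.9, -106.3, 179.1]
tcp_rot: [-179.4, -0.2, 102.5]
wrist_force: [-5.9, -1.9, -5.1]
grip_width: 9.1
finger_force: 68.7
```

>>> {"op": "send_rows", "data": {"series": [0,0,-2,0,0,0,0,0,0,-2,0,0,0,0,0,0,-2,0,0,0,0,0,0,0,0,0,0,0]}}

```text
t: 9.17
position: [563.7, -106.0, 186.2]
tcp_rot: [-179.7, -0.1, 102.5]
wrist_force: [0.5, -0.5, -2.7]
grip_width: 8.8
finger_force: 69.1
```

>>> {"op": "send_rows", "data": {"series": [0,0,-2,0,0,0,0,0,0,-2,0,0,0,0,0,0,-2,0,0,0,0,0,0,-2,0,0,0,0,0,0,0,0,0,0,0]}}

```text
t: 9.58
position: [566.1, -106.4, 197.9]
tcp_rot: [179.9, 0.0, 102.5]
wrist_force: [0.3, 0.1, -2.0]
grip_width: 8.6
finger_force: 69.2
```

>>> {"op": "send_rows", "data": {"series": [0,0,-2,0,0,0,0,0,0,-2,0,0,0,0,0,0,-2,0,0,0,0,0,0,-2,0,0,0,0,0,0,-1.5,0,0,0,0,0,0,0,0,0,0,0]}}

```text
t: 10.08
position: [565.7, -106.3, 206.9]
tcp_rot: [180.0, 0.0, 102.5]
wrist_force: [-0.1, -0.1, -2.3]
grip_width: 8.8
finger_force: 69.1
```

```bash
python3 - <<'E'
from cell import bot
import cv2,numpy as np
n="wrist"
f=bot.grab_frame(n);np.savez(f"pics/{n}3.npz",**{k:np.array(v) for k,v in f.items()})
g=bot.grab_frame("side")
cv2.imwrite(f"pics/{n}3.png",np.hstack([cv2.resize(f["frame"],(400,300)),cv2.resize(g["frame"][130:235,220:360],(400,300),interpolation=cv2.INTER_CUBIC)])[:,:,::-1])
s=bot.get_state();print({k:np.round(s[k],2) for k in("t","position","tcp_rot","wrist_force","moment")})
E
```

```text
{'t': np.float64(10.18), 'position': array([ 565.52, -106.3 ,  206.41]), 'tcp_rot': array([179.99,   0.  , 102.49]), 'wrist_force': array([-0.2 ,  0.22, -2.8 ]), 'moment': array([ 0.03,  0.01, -0.02])}
```

View pics/wrist3.png

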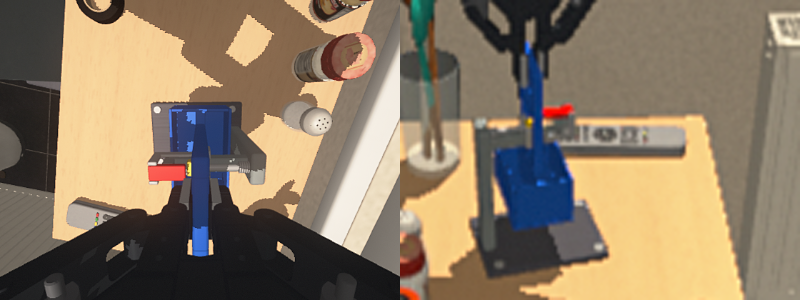

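The bar is above the nose and the caddy hangs free (about 2.4 N). It was lifted 31 mm, so I'll lower it 3 mm and bring it forward.

>>> {"op": "send_rows", "data": {"series": [0,0,1.5,0,0,0,0,0,0,1.5,0,0,0,0,0,-4,0,0,0,0,0,0,-6,0,0,0,0,0,0,-6,0,0,0,0,0,0,-6,0,0,0,0,0]}}

```text
t: 10.68
position: [543.3, -111.2, 203.3]
tcp_rot: [-180.0, -0.0, 102.5]
wrist_force: [-0.1, -0.4, -1.8]
grip_width: 8.7
finger_force: 69.1
```

>>> {"op": "send_rows", "data": {"series": [0,-8,0,0,0,0,0,0,-8,0,0,0,0,0,0,-8,0,0,0,0,0,0,-8,0,0,0,0,0,0,-8,0,0,0,0,0,0,-8,0,0,0,0,0,0,-8,0,0,0,0,0,0,-8,0,0,0,0,0,0,-8,0,0,0,0,0,0,-8,0,0,0,0,0]}}

```text
t: 11.52
position: [465.1, -128.5, 203.3]
tcp_rot: [180.0, 0.0, 102.5]
wrist_force: [0.4, 0.5, -1.1]
grip_width: 8.7
finger_force: 69.1
```

>>> {"op": "send_rows", "data": {"series": [0,-6,0,0,0,0,0,0,-3,0,0,0,0,0,0,0,0,0,0,0,0]}}

```text
t: 11.77
position: [456.6, -130.4, 203.4]
tcp_rot: [180.0, 0.0, 102.5]
wrist_force: [1.0, -0.6, -1.5]
grip_width: 8.7
finger_force: 69.1
```

>>> {"op": "send_rows", "data": {"series": [0,0,-8,0,0,0,0,0,0,-16,0,0,0,0,0,0,-20,0,0,0,0,0,0,-20,0,0,0,0,0,0,-20,0,0,0,0,0,0,-16,0,0,0,0,0,0,-8,0,0,0,0]}}

```text
t: 12.35
position: [458.3, -130.5, 314.9]
tcp_rot: [179.8, 0.2, 102.5]
wrist_force: [0.2, -0.7, -1.5]
grip_width: 8.8
finger_force: 69.2
```

>>> {"op": "send_rows", "data": {"series": [9,5,0,0,0,0,0,18,10,0,0,0,0,0,27,15,0,0,0,0,0,27,15,0,0,0,0,0,27,15,0,0,0,0,0,27,15,0,0,0,0,0,27,15,0,0,0,0,0,27,15,0,0,0,0,0,27,15,0,0,0,0,0,27,15,0,0,0,0,0]}}

```text
t: 13.18
position: [535.9, 138.6, 309.6]
tcp_rot: [-179.9, -0.0, 102.5]
wrist_force: [0.3, 0.1, -1.6]
grip_width: 8.9
finger_force: 69.1
```

>>> {"op": "send_rows", "data": {"series": [23,13,0,0,0,0,0,14,7,0,0,0,0,0,5,3,0,0,0,0,0,0,0,0,0,0,0.06,0,0,0,0,0,0,0.06,0,0,0,0,0,0,0.024,0,0,0,0,0,0,0,0,0,0,0,0,0,0,0]}}

```text
t: 13.85
position: [549.6, 181.5, 311.1]
tcp_rot: [-180.0, 0.0, 94.3]
wrist_force: [0.0, 0.5, -1.9]
grip_width: 9.2
finger_force: 69.2
```

```bash
python3 - <<'E'
from cell import bot
import cv2,numpy as np
f=bot.grab_frame("side");g=bot.grab_frame("wrist");np.savez("pics/wrist4.npz",**{k:np.array(v) for k,v in g.items()})
cv2.imwrite("pics/p4.png",np.hstack([cv2.resize(g["frame"],(400,300)),cv2.resize(f["frame"][130:370,160:480],(400,300),interpolation=cv2.INTER_CUBIC)])[:,:,::-1])
s=bot.get_state();print({k:np.round(s[k],2) for k in("t","position","tcp_rot","wrist_force","moment")})
E
```

```text
{'t': np.float64(13.95), 'position': array([549.68, 181.66, 311.29]), 'tcp_rot': array([-1.800e+02,  1.000e-02,  9.424e+01]), 'wrist_force': array([ 0.03,  0.96, -1.74]), 'moment': array([ 0.03, -0.02, -0.03])}
```

View pics/p4.png

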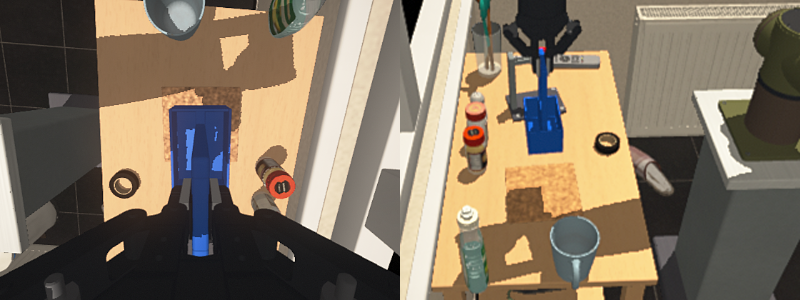

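The wrist view shows the mat between x≈162 and 240 with the box centred on it at x≈200. The way down is clear.

>>> {"op": "send_rows", "data": {"series": [0,0,10,0,0,0,0,0,0,20,0,0,0,0,0,0,25,0,0,0,0,0,0,25,0,0,0,0,0,0,25,0,0,0,0,0,0,20,0,0,0,0,0,0,14,0,0,0,0,0,0,8,0,0,0,0,0,0,4,0,0,0,0,0,0,0,0,0,0,0]}}

```text
t: 14.78
position: [549.7, 182.1, 159.9]
tcp_rot: [-180.0, 0.0, 94.2]
wrist_force: [-0.5, -0.7, -1.6]
grip_width: 8.8
finger_force: 69.1
```

>>> {"op": "send_rows", "data": {"series": [0,0,2,0,0,0,0,0,0,2,0,0,0,0,0,0,1,0,0,0,0,0,0,0,0,0,0,0]}}

```text
t: 15.12
position: [550.1, 182.2, 155.9]
tcp_rot: [179.9, -0.0, 94.2]
wrist_force: [0.8, 0.5, -3.1]
grip_width: 8.7
finger_force: 69.2
```

>>> {"op": "send_rows", "data": {"series": [0,0,1,0,0,0,0,0,0,1,0,0,0,0,0,0,0,0,0,0,0]}}

```text
t: 15.37
position: [549.7, 182.1, 153.2]
tcp_rot: [-180.0, 0.0, 94.2]
wrist_force: [-0.6, -0.0, -1.5]
grip_width: 9.1
finger_force: 69.2
```

>>> {"op": "send_rows", "data": {"series": [0,0,0.7,0,0,0,0,0,0,0,0,0,0,0,0,0,0,0,0,0,0]}}

```text
t: 15.62
position: [549.7, 182.1, 152.5]
tcp_rot: [-180.0, 0.0, 94.2]
wrist_force: [-0.3, -0.6, -2.3]
grip_width: 9.3
finger_force: 69.2
```

>>> {"op": "send_rows", "data": {"series": [0,0,0.7,0,0,0,0,0,0,0,0,0,0,0,0,0,0,0,0,0,0]}}

```text
t: 15.87
position: [549.7, 182.2, 151.8]
tcp_rot: [-180.0, 0.0, 94.2]
wrist_force: [0.6, 0.3, -1.7]
grip_width: 8.8
finger_force: 69.2
```

>>> {"op": "send_rows", "data": {"series": [0,0,0.7,0,0,0,0,0,0,0,0,0,0,0,0,0,0,0,0,0,0]}}

```text
t: 16.12
position: [549.9, 182.2, 151.5]
tcp_rot: [180.0, -0.0, 94.2]
wrist_force: [-1.2, -0.7, 0.0]
grip_width: 9.0
finger_force: 69.4
```

>>> {"op": "send_rows", "data": {"series": [0,0,0.4,0,0,0,0,0,0,0,0,0,0,0,0,0,0,0,0,0,0], "grip_force": 20}}

```text
t: 16.37
position: [550.0, 182.2, 151.5]
tcp_rot: [180.0, -0.0, 94.2]
wrist_force: [-2.0, 0.5, 3.8]
grip_width: 8.9
finger_force: 69.9
```

>>> {"op": "send_rows", "data": {"series": [0,0,0,0,0,0,0.2,0,0,0,0,0,0,0.4,0,0,0,0,0,0,0.6,0,0,0,0,0,0,0.8,0,0,0,0,0,0,0.8,0,0,0,0,0,0,0.8]}}

```text
t: 16.87
position: [549.7, 182.1, 150.7]
tcp_rot: [-180.0, 0.0, 94.2]
wrist_force: [-0.1, -0.0, -0.6]
grip_width: 68.4
finger_force: 0.0
```

>>> {"op": "send_rows", "data": {"series": [0,0,-6,0,0,0,0.8,0,0,-15,0,0,0,0.8,0,0,-25,0,0,0,0.8,0,0,-30,0,0,0,0.8,0,0,-30,0,0,0,0.8,0,0,-25,0,0,0,0.8,0,0,-15,0,0,0,0.8,0,0,0,0,0,0,0.8,0,0,0,0,0,0,0.8]}}

```text
t: 17.62
position: [550.2, 182.3, 298.0]
tcp_rot: [179.9, -0.0, 94.2]
wrist_force: [0.4, -0.2, -0.9]
grip_width: 68.5
finger_force: 0.0
```

```bash
python3 - <<'E'
from cell import bot
import cv2,numpy as np
f=bot.grab_frame("side");g=bot.grab_frame("wrist");h=bot.grab_frame("scene")
up=lambda a:cv2.resize(a,(400,300),interpolation=cv2.INTER_CUBIC)
cv2.imwrite("pics/p5.png",np.vstack([np.hstack([up(g["frame"]),up(f["frame"][130:370,160:480])]),np.hstack([up(h["frame"][130:370,140:460]),up(f["frame"][230:320,220:340])])])[:,:,::-1])
s=bot.get_state();print({k:np.round(s[k],2) for k in("t","position","tcp_rot","wrist_force","moment")})
E
```

```text
{'t': np.float64(17.77), 'position': array([548.88, 181.95, 294.55]), 'tcp_rot': array([-1.798e+02,  3.000e-02,  9.424e+01]), 'wrist_force': array([-0.16,  0.14, -0.03]), 'moment': array([-0.  , -0.03,  0.02])}
```

View pics/p5.png

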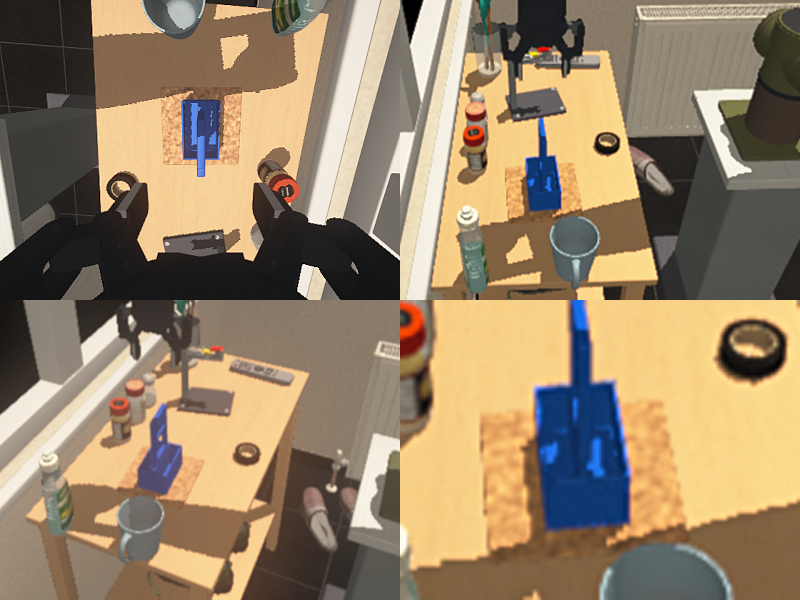

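The picture shows the caddy upright and free in the middle of the mat: box at (200,128) on a mat spanning 162–241 and 87–163 in the wrist quadrant. The gripper is well clear and everything else is where it was.

```bash
python3 -c "
from cell import bot
print(bot.close_job())"
```

```text
the job is handed in; nothing more can be done
None
```

The blue caddy is off its hook and standing upright in the middle of the cork mat, released, with the other things on the table seen where they were; I handed the job in at about 18 s.

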